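# Index the pipette carousel and move a pipette to its stand

## Robot

A 7-joint arm with a two-finger parallel gripper is mounted at the origin on a cart in front of the work surface, level with it; the furniture and walls round the work are solid. World frame = base frame: x ahead of the robot, y to its left, z up, the work surface at z = 0. Lengths are in m, angles in rad, forces in N, time in s.
With the tool pointing down it reaches from about 0.4 to 0.875 m from the base axis. Payload 19.3 kg.
Tool frame: the origin (TCP) lies at the very end of the fingers, on their centre line; the grasp point (between the pads) lies 19 mm behind it; z points along the fingers, y is the line along which they close (so a half turn about z gives the same grasp; the last joint's range is limited). The gripper opens to 85 mm and grips with 20 to 120 N. Pads are 22 mm wide; open, the fingers measure 114 mm over their backs; the gripper's body (76 mm by 85 mm) begins 54 mm behind the grasp point. The pads swing forward as they close: fully open they stand 13 mm farther back than shut.
Start: joints at [1.157, 0.521, -0.036, 1.599, 0.021, 1.021, -0.113], TCP at [0.211, -0.588, 0.2] pointing down, gripper open.
Joint ranges: [-2.91, 2.91], [-0.3, 2.13], [-1.5, 1.42], [0.17, 2.43], [-1.26, 4.41], [0.16, 1.93], [-2.52, 2.52]. Speed limits (rad/s): [1.89, 1.89, 2.39, 2.39, 3.01, 3.01, 3.01].

## Interface

Orientations are given as [roll, pitch, yaw] about the fixed x, y, z axes, in that order (R = Rz(yaw) Ry(pitch) Rx(roll)).
In Python, from workcell import monitor, viewer, bot gives the robot as it stands.
- The arm moves only by the tool move_arm, never from a script. Its arguments are lists of equal length, an entry for each row: "gripper": the opening, from 0 (shut) to 1 (fully open); "linear": the shift along the tool's x, y, z in cm, a list of three; "twist": the turn about the tool's z in degrees. A call has 1 to 8 rows; each row shifts and turns the commanded pose from where the row before left it, along the tool's axes as they then stand; what a row does not reach is not made up. A row lasts 1/10 s, in which the tool goes at most 50 mm and 8.59 degrees, less where a joint would pass 70% of its speed; a pose out of reach is approached as far as the arm can. A call with a gripper value outside its range is refused whole. The fingers move at their own pace and stop on an object; "squeeze" is the grip in N (left out, the last holds). Time passes only in rows, so rows that do not move let the fingers close. It gives the time, the measured TCP pose, the force, the opening and the grip force at its end, in the units of the state.
- monitor.observe(): the state, without advancing time (a new reading comes with each control period).
- viewer.grab_frame(name): name is "scene" or "top"; returns a dict with "img" (420x560x3 uint8, red, green, blue), "K" (3x3 intrinsics, pixels), "eye" and "rotation" of the camera in the world. Camera axes: x right, y up, looking along -z (the intrinsics and any distortion apply to the point x, -y, -z); pixel columns grow to the right and rows downward; lengths in m; the calibration is good to about 2 mm. A picture is of the moment at which its call begins. There is no depth.
- bot.job_done(): hands the job in; it is judged then, once.
The state is a dict: "clock": time; "qpos": joint angles; "qd": joint speeds; "joint_efforts": joint torques, N m; "position": TCP position; "tool_rot": TCP orientation; "force": force on the tool from outside, world axes, zero at the start; "moment": the same for the moment, N m; "grip_width": finger opening in m; "finger_force": force on a finger pad.
Only numpy, scipy, OpenCV 4.12 (cv2) and the standard library are available. Lean on these libraries where they do the work, as an engineer would, in place of code of your own. Each camera call takes 0.05 s, during which the arm holds its last target. There are 200 camera calls.

## Task

Bring the red-topped pipette that hangs on the carousel round to the carousel's open front: pull up the sprung red index plunger, swing the head counterclockwise (seen from above) about a quarter turn with it and feel for the next stop, until the plunger drops fully home. Then lift the red-topped pipette up and off its fork and hang it, upright with its shoulder properly seated and its finger hook towards the column, on the fork of the empty single stand. Leave the other pipettes hanging where they are on their forks and do not disturb the other things on the worktop.

Things in the scene. Friction and masses are not known exactly. Their poses are not given: they have to be found in the camera images.
- carousel: Pipette carousel, 205 x 250 x 290 mm, fixed: white base, clear hood (top z 0.260) over back and both sides, front open. Origin on the turning axis at worktop height; -x points to the open front, +y to its left seen from the robot, z up. Three blue forks on the turning head, at radius 85 mm, carry pipettes: left, back and right at the start, none at the front.
- cover_centre (a point): Centre of the flat blue cover disc on top of the turning head (on the axis), at its top surface, z 0.274. Disc radius 57 mm; a round hub, radius 12 mm, stands 12 mm above it in the middle; the red plunger knob stands on it at radius 42 mm. The disc hides the stop holes.
- carousel_head (a joint): Angle of the head, rad: 0 at the start (locked, plunger at the front), positive counterclockwise from above, limits -0.3 and 2.0; friction about 0.05 N m, stays where left. The next stop, bringing the left fork to the front, lies somewhere from 1.40 to 1.74: it is adjustable, differs each time, is hidden and must be felt. It is the only other stop.
- index_plunger (a joint): Height of the sprung plunger above home, m: 0 home in a stop hole (head locked, 2.5 degrees of play either way), 0.008 when its round-ended pin rides on the track between holes, 0.012 at its upper limit. A spring presses it down, about 4 N at home and 8 N at the top. It drops in by itself over a hole if not held up; elsewhere it cannot go below about 0.007.
- plunger_knob (a point): On the axis of the red plunger knob, 13 mm below its top; at z 0.298 when home, 24 mm above the cover disc. Moves with plunger and head. Round knob, 27 mm diameter, straight-sided from 15 mm below to 4 mm above this point, then narrowing to 22 mm; grip it from above. It does not spin by itself: it turns with the head and may slip round in the grip.
- red_pipette: The pipette to move: white, red push button, 226 mm tall, 0.06 to 0.12 kg; at the carousel's left fork at the start, under the hood. Origin at the height of its lower tip; z up its length. Its long axis is the line x = -14.5 mm, y = 0. +x is the side of its finger hook (out to x = +28 mm), which points to the carousel's axis or to a stand's column.
- red_grip (a point): On the red-topped pipette's long axis, 175 mm above its tip: the place to grip (across y). Solid parts, centred on the long axis, heights above the tip: nozzle 12 x 12 mm to 105 mm; shoulder 25 (x) x 32 (y) mm from 105 to 117, its underside hangs on the fork; body 21 (x) x 27 (y) mm from 117 to 201; push button to 226 mm. Axes as the pipette's.
- free_stand: Empty single pipette stand, fixed to the worktop: white foot 115 x 84 x 12 mm, a column 8 mm in radius at x = +45 mm and a blue fork open to -x. Origin under the foot, -x is its front. It may be left or right of the other stand.
- free_stand_fork (a point): Where the pipette's long axis belongs in the free stand's fork, on the fork's top surface (z 0.125: the shoulder's underside rests here, so the pipette's tip hangs at z 0.020). Axes as the stand's; the fork opens to -x, and the finger hook goes to +x. Slot 17 mm wide, closed 9 mm behind (+x of) this point.
- free_stand_lip (a point): Top of the free stand's fork lip, 8 mm above the fork's surface, on the fork's centre line. A lip crosses the end of each prong (8 mm thick, 12.5 mm wide, one each side of the slot), 15.5 to 19.5 mm in front of the hanging point. The carousel's forks are alike, opening outward. The shoulder must be lifted over the lips, coming off and going on.
- blue_pipette: Black pipette with dark blue push button, same shape as the red one, at the right fork at the start (goes to the back as the head turns). Must stay on the carousel.
- yellow_pipette: Black pipette with yellow push button, same shape, at the back fork at the start (goes to the right). Must stay on the carousel.
- green_pipette: Black pipette with yellow-green push button, same shape, hanging on the other single stand. Must stay there.
- taken_stand: The other single stand, the same, with the yellow-green-topped pipette on it.
- timer: Round magenta timer, 62 mm across, 22 mm high, loose bystander; origin under its centre.
- calculator: Grey calculator, 127 x 93 x 13 mm, loose bystander; origin under its centre.
- tape_roll: Brown tape roll, 92 x 90 x 48 mm, lying flat, loose bystander; origin under its centre.
Things that resemble listed ones, but are neither listed nor needed, are in the scene too. What is shaped like the red_pipette but pink is not meant.

How it is judged:
By the outcome, as a careful person would: the job done as asked, in the order asked, and still so for the second after the job is handed in, with the robot touching nothing.
It also fails if it takes over 64 s, if anything falls off the work surface, if the arm or the gripper's body presses on something with over 40 N, if the wrist force passes 120 N, or if a joint passes its speed limit or range.

## Working session

There is one attempt and no reset: what is moved stays moved. The work goes in short steps, Python scripts to look and compute and a tool call to move; the robot and the scene stay as the last step left them, time stands still between calls to the robot, and variables do not carry over. Pictures are saved under pics/ and viewed, at most 10 in all, crops included, and the job is handed in when it is done.

Besides the shell and the picture viewer there is one more tool, called after "Call:" by a JSON object that holds its "name" and its "arguments", one argument or row to a line. move_arm: Moves the arm, as the interface text tells. Its arguments: {"type":"object","properties":{"gripper":{"type":"array"},"linear":{"type":"array"},"twist":{"type":"array"},"squeeze":{"type":"number"}},"required":["gripper","linear","twist"]}

```bash
mkdir -p pics; ls; cat > h.py <<'E'
import numpy as np, cv2
from workcell import monitor, viewer, bot
def grab(n,fn=None):
    f=viewer.grab_frame(n)
    if fn: cv2.imwrite('pics/'+fn,cv2.cvtColor(f['img'],cv2.COLOR_RGB2BGR))
    np.savez('/tmp/%s.npz'%n,**{k:np.array(v) for k,v in f.items()})
    return f
def load(n): return dict(np.load('/tmp/%s.npz'%n,allow_pickle=True))
def ray(f,u,v):
    d=np.linalg.inv(f['K'])@[u,v,1]; d=np.array([d[0],-d[1],-d[2]])
    return np.array(f['eye']),np.array(f['rotation'])@d
def onz(f,u,v,z):
    e,d=ray(f,u,v); return e+d*(z-e[2])/d[2]
def proj(f,p):
    c=np.array(f['rotation']).T@(np.array(p)-f['eye']); q=np.array(f['K'])@[c[0],-c[1],-c[2]]
    return q[:2]/q[2]
def tri(f,a,g,b):
    e1,d1=ray(f,*a);e2,d2=ray(g,*b)
    A=np.stack([d1,-d2],1);s=np.linalg.lstsq(A,e2-e1,rcond=None)[0]
    p,q=e1+s[0]*d1,e2+s[1]*d2
    return (p+q)/2,np.linalg.norm(p-q)
E
python3 - <<'E'
from h import *
a=grab('scene','s0.png');b=grab('top','t0.png')
for f in (a,b): print(f.keys(),f['K'],f['eye'],f['rotation'])
s=monitor.observe();print(s)
E
```

```text
pics
dict_keys(['img', 'K', 'eye', 'rotation']) [[411.0438561    0.         283.19502096]
 [  0.         411.0438561  203.86563649]
 [  0.           0.           1.        ]] [-0.47716953 -0.71183767  0.69972418] [ 1.16354802 -0.01813482 -1.01936322]
dict_keys(['img', 'K', 'eye', 'rotation']) [[443.88403857   0.         281.52294168]
 [  0.         443.88403857 208.66289341]
 [  0.           0.           1.        ]] [ 0.16579667 -0.20525249  1.64119791] [ 0.23711234 -0.00721649 -1.25751498]
{'clock': 0.1, 'qpos': array([ 1.15681878,  0.5219585 , -0.03632533,  1.59992169,  0.02122108,
        1.02109932, -0.11277693]), 'qd': array([-3.64226813e-05, -3.23412250e-03,  6.02869447e-04, -1.55191601e-03,
       -1.98567258e-03,  1.51748527e-03, -1.30004317e-05]), 'joint_efforts': array([ 2.42863964e-03, -9.28483343e+01,  1.98370300e+00, -3.70536661e+01,
        1.82005222e-02,  5.46841649e-03, -5.69971871e-05]), 'position': array([ 0.21050598, -0.58814377,  0.19909128]), 'tool_rot': array([-3.14059523e+00,  8.81371422e-05,  3.43798352e-01]), 'force': array([1.10411297, 0.26119447, 0.56577096]), 'moment': array([ 0.00379811,  0.01521759, -0.04128004]), 'finger_force': 0.0, 'grip_width': 0.08521421452921586}
```

```bash
python3 - <<'E'
s=open('h.py').read()
s=s.replace("    if fn:","    f=dict(f);f['rotation']=Rotation.from_euler('xyz',f['rotation']).as_matrix()\n    if fn:",1).replace("import numpy as np, cv2","import numpy as np, cv2\nfrom scipy.spatial.transform import Rotation")
open('h.py','w').write(s)
E
python3 - <<'E'
from h import *
a=grab('scene','s0.png');b=grab('top','t0.png')
s=monitor.observe();print(proj(a,s['position']),proj(b,s['position']))
E
```

```text
[409.96204636 310.08142599] [399.24881166 340.77802993]
```

View pics/s0.png

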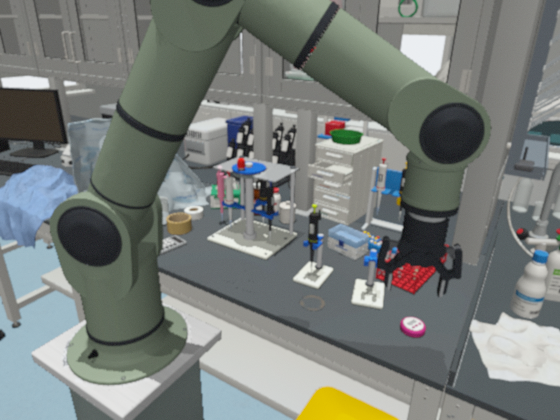

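View pics/t0.png

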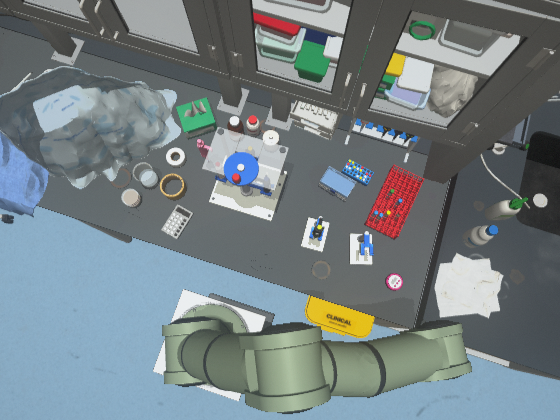

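The scene picture shows the carousel with its blue cover at (249,168) and the red plunger at (241,162). The green-topped pipette is on a stand at (314,275), the empty stand is at (369,292), and the timer is at (413,326). The top picture puts the cover at (241,170), the plunger at (237,178) and the empty stand at (361,249).

```bash
python3 - <<'E'
from h import *
a=load('scene');b=load('top')
def crop(f,x0,y0,w,h,s): 
    return cv2.resize(cv2.cvtColor(f['img'][y0:y0+h,x0:x0+w],cv2.COLOR_RGB2BGR),None,fx=s,fy=s,interpolation=cv2.INTER_CUBIC)
A=crop(a,200,140,110,120,5);B=crop(b,190,120,110,100,5)
cv2.imwrite('pics/c_s.png',A)
cv2.imwrite('pics/c_t.png',crop(b,190,120,200,150,4))
for n,p in dict(base=(0,0,0),x5=(.5,0,0),y3=(.5,.3,0)).items(): print(n,proj(a,p),proj(b,p))
print('cover',onz(b,241,170,.274),onz(a,249,168,.274)); print('plunger',onz(b,237,178,.311),onz(a,241,162,.311))
print('stand',onz(b,361,249,.012))
E
```

```text
base [130.03151953 339.92459003] [208.58498084 343.38684935]
x5 [251.38092637 252.43562206] [254.08329783 212.56880697]
y3 [185.51523211 229.98005956] [180.05107414 188.9853247 ]
cover [0.56494506 0.05147026 0.274     ] [0.55685517 0.04611653 0.274     ]
plunger [0.52537171 0.0477734  0.311     ] [0.50056832 0.03521185 0.311     ]
stand [ 0.48902569 -0.42199838  0.012     ]
```

View pics/c_s.png

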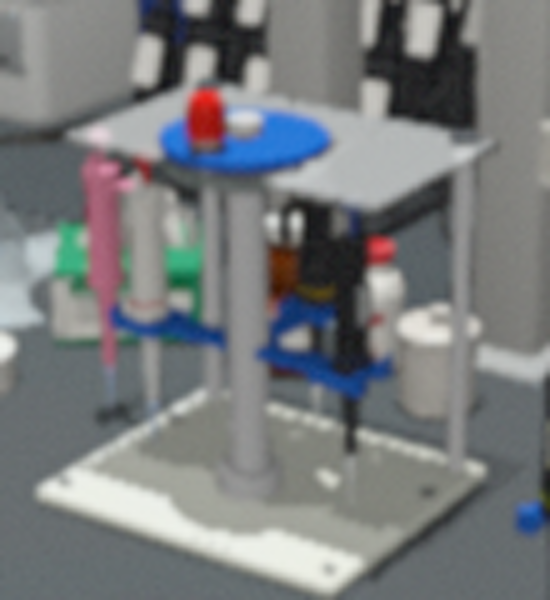

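View pics/c_t.png

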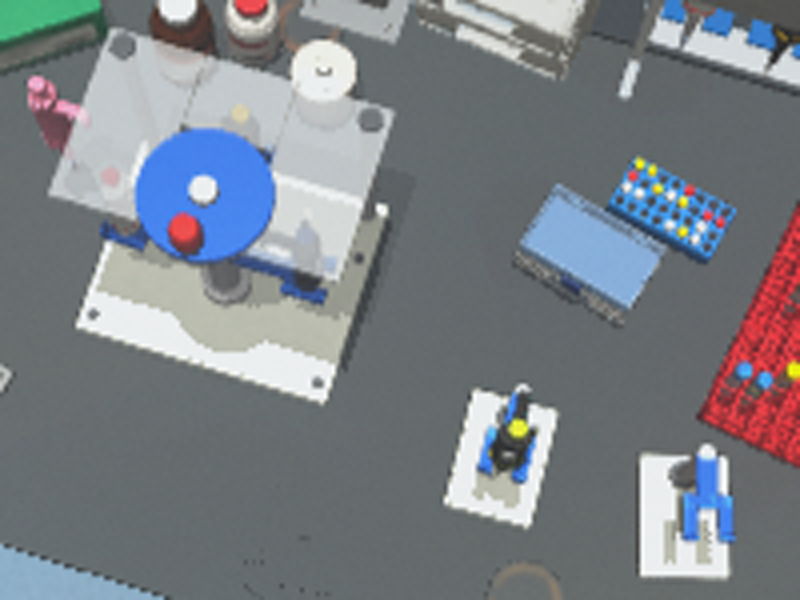

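The close crops show the red knob on the blue cover in the scene crop at (207,120). The white pipette with the red top hangs inside the hood at (148,240) and the pink one stands outside it at (103,240). In the top crop the knob is at (186,232) and the empty stand's foot spans (641,455) to (729,577).

Candidates for the thing I want:
- **Knob:** red, top px (236.5,178).
- **Pipette:** white with a red button, scene px (229,173). The pink one at scene px (220,180) is not meant, and the red bottle caps at top px (253,120) and scene px (276,190) are not pipettes.
- **Stand:** the empty one at top px (361,249). The one at (315,235) carries the green-topped pipette.

```bash
python3 - <<'E'
from h import *
a=load('scene');b=load('top')
np.set_printoptions(precision=4,suppress=True)
def fit(f,lo,hi,x0,y0,w,h):
    hsv=cv2.cvtColor(f['img'],cv2.COLOR_RGB2HSV); m=np.zeros(hsv.shape[:2],np.uint8)
    m[y0:y0+h,x0:x0+w]=cv2.inRange(hsv,lo,hi)[y0:y0+h,x0:x0+w]
    c=max(cv2.findContours(m,0,cv2.CHAIN_APPROX_NONE)[0],key=cv2.contourArea); return c[:,0]
for n,f,box in (('top',b,(222,148,40,40)),('scene',a,(230,158,38,20))):
    c=fit(f,(100,150,80),(125,255,255),*box)
    pts=np.array([onz(f,u,v,.274)[:2] for u,v in cv2.convexHull(c)[:,0]])
    from scipy.optimize import least_squares
    r=least_squares(lambda q:np.hypot(*(pts-q[:2]).T)-q[2],[.56,.05,.057],loss='soft_l1',f_scale=.001)
    print(n,r.x,np.abs(r.fun).mean())
f=b
def c2(u,v): return (u/4+190,v/4+120)
print('knob top',onz(f,*c2(185,226),.311), 'hub',onz(f,*c2(204,187),.286))
def s2(u,v): return (u/5+200,v/5+140)
print('knob top s',onz(a,*s2(206,97),.311),'hub s',onz(a,*s2(244,116),.286))
for h in (.01,.02): print('basefront',onz(f,*c2(78,325),h),onz(f,*c2(325,402),h),onz(a,*s2(38,492),h),onz(a,*s2(330,590),h),onz(a,*s2(486,468),h))
print('hood',[onz(f,*c2(u,v),.26)[:2] for u,v in ((50,193),(115,30),(394,113),(334,280))],[onz(a,*s2(u,v),.26)[:2] for u,v in ((70,133),(178,85),(495,140),(372,208))])
print('foot',[onz(f,*c2(u,v),.012)[:2] for u,v in ((641,455),(728,455),(729,577),(640,577))])
print('foot taken',[onz(f,*c2(u,v),.012)[:2] for u,v in ((472,388),(557,408),(529,526),(444,503))])
e=cv2.resize(cv2.cvtColor(a['img'][225:310,335:405],cv2.COLOR_RGB2BGR),None,fx=6,fy=6,interpolation=cv2.INTER_CUBIC)
g=cv2.resize(cv2.cvtColor(b['img'][225:270,340:380],cv2.COLOR_RGB2BGR),(360,405),interpolation=cv2.INTER_CUBIC)
o=np.zeros((510,790,3),np.uint8);o[:,:420]=e;o[:405,430:]=g;cv2.imwrite('pics/st.png',o)
E
```

```text
top [0.5706 0.0544 0.0555] 0.00028936902042621095
scene [0.5574 0.0496 0.0555] 0.0016191798673520958
knob top [0.5293 0.0516 0.311 ] hub [0.5718 0.0528 0.286 ]
knob top s [0.5227 0.0511 0.311 ] hub s [0.5676 0.0545 0.286 ]
basefront [0.4873 0.1736 0.01  ] [ 0.489  -0.0724  0.01  ] [0.481  0.1754 0.01  ] [ 0.483  -0.0705  0.01  ] [ 0.6877 -0.0698  0.01  ]
basefront [0.4854 0.1713 0.02  ] [ 0.487  -0.0732  0.02  ] [0.4671 0.1625 0.02  ] [ 0.4691 -0.0798  0.02  ] [ 0.6708 -0.0791  0.02  ]
hood [array([0.5357, 0.1756]), array([0.6871, 0.1739]), array([ 0.6893, -0.0704]), array([ 0.5374, -0.0681])] [array([0.5357, 0.177 ]), array([0.6657, 0.1855]), array([ 0.6872, -0.068 ]), array([ 0.528 , -0.0711])]
foot [array([ 0.5318, -0.3685]), array([ 0.557 , -0.4457]), array([ 0.4475, -0.4764]), array([ 0.4222, -0.3987])]
foot taken [array([ 0.5441, -0.1997]), array([ 0.5505, -0.2812]), array([ 0.4358, -0.2882]), array([ 0.4319, -0.2072])]
```

View pics/st.png

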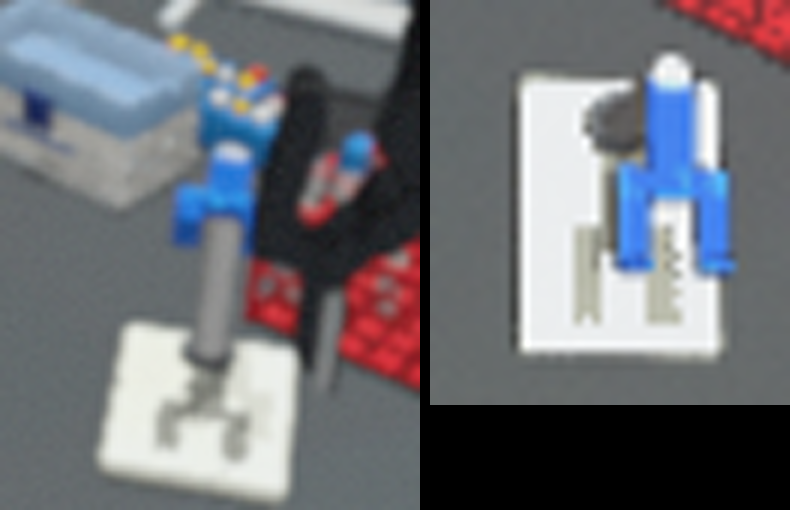

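The crop shows the empty stand's column top at (672,68) and its lips at (632,265) and (717,265) in the top panel. The foot corners are at (520,77), (716,80), (720,355) and (518,350). In the scene panel the column base is at (207,355).

```bash
python3 - <<'E'
from h import *
a=load('scene');b=load('top')
np.set_printoptions(precision=4,suppress=True)
B=lambda u,v:((u-430+.5)/9-.5+340,(v+.5)/9-.5+225)
A=lambda u,v:((u+.5)/6-.5+335,(v+.5)/6-.5+225)
S=lambda u,v:((u+.5)/5-.5+200,(v+.5)/5-.5+140)
T=lambda u,v:((u+.5)/4-.5+190,(v+.5)/4-.5+120)
print('lips',*[onz(b,*B(u,265),.133)[:2] for u in (632,717,674.5)])
print('prong base',onz(b,*B(671,180),.125)[:2],'slot end',onz(b,*B(674,200),.125)[:2])
F=np.array([onz(b,*B(u,v),.012)[:2] for u,v in ((520,77),(716,80),(720,355),(518,350))]);print('foot',F,F.mean(0))
print('yaw',np.arctan2(*(F[0]-F[3])[::-1]),np.arctan2(*(F[1]-F[2])[::-1]),np.arctan2((F[1]-F[0])[0],-(F[1]-F[0])[1]),np.arctan2((F[2]-F[3])[0],-(F[2]-F[3])[1]))
G=np.array([onz(a,*A(u,v),.012)[:2] for u,v in ((130,322),(300,350),(290,485),(98,462))]);print('footS',G,G.mean(0))
print('colbase S',onz(a,*A(207,355),.012)[:2])
print('col top tri',tri(b,B(672,68),a,A(232,148)))
ax=np.array([.5705,.053])
for r in (.085,.0995):
  for n,d in (('L',(0,1)),('R',(0,-1))):
    p=ax+r*np.array(d)
    for z in (.02,.125,.246): q=proj(a,(*p,z));print(r,n,z,(q-[200,140]+.5)*5-.5, 'top',(proj(b,(*p,z))-[190,120]+.5)*4-.5)
print('carousel lips',onz(b,*T(124,237),.133),onz(b,*T(302,292),.133))
E
```

```text
lips [ 0.4495 -0.4138] [ 0.4595 -0.4445] [ 0.4545 -0.4291]
prong base [ 0.4872 -0.4204] slot end [ 0.4801 -0.4235]
foot [[ 0.5334 -0.3653]
 [ 0.5573 -0.443 ]
 [ 0.4478 -0.4745]
 [ 0.4243 -0.3955]] [ 0.4907 -0.4196]
yaw 0.27004343818244425 0.2800478236819165 0.2990803480545352 0.28939291460618577
footS [[ 0.5312 -0.3631]
 [ 0.5541 -0.4428]
 [ 0.4478 -0.4744]
 [ 0.4162 -0.3947]] [ 0.4873 -0.4187]
colbase S [ 0.5249 -0.4058]
col top tri (array([ 0.5281, -0.407 ,  0.1268]), np.float64(0.00409573433106087))
0.085 L 0.02 [160.7068 446.7556] top [143.2233 254.6471]
0.085 L 0.125 [156.0425 314.1379] top [129.6472 220.5389]
0.085 L 0.246 [150.3255 151.588 ] top [111.6644 175.3595]
0.085 R 0.02 [356.254 508.635] top [312.8014 308.1308]
0.085 R 0.125 [357.2343 370.0962] top [310.1076 277.2434]
0.085 R 0.246 [358.4402 199.6702] top [306.536  236.2896]
0.0995 L 0.02 [145.0001 441.7854] top [128.863 250.118]
0.0995 L 0.125 [139.9109 309.6512] top [114.3724 215.7392]
0.0995 L 0.246 [133.6749 147.7411] top [ 95.18   170.2053]
0.0995 R 0.02 [373.9707 514.2413] top [327.3699 312.7256]
0.0995 R 0.125 [375.4948 375.1751] top [325.6183 282.1172]
0.0995 R 0.246 [377.3705 204.0438] top [323.2956 241.5298]
carousel lips [0.5524 0.1358 0.133 ] [ 0.5533 -0.0304  0.133 ]
```

Call:
{"name": "move_arm", "arguments": {
  "gripper": [1,1,1,1,1,1,1,1],
  "linear": [
    [0,0,-5],
    [0,0,-5],
    [0,0,-5],
    [2.1,-4.2,-1],
    [2.1,-4.2,0],
    [2.1,-4.2,0],
    [2.1,-4.2,0],
    [2.1,-4.2,0]
  ],
  "twist": [8,8,3.7,0,0,0,0,0]
}}

```text
clock: 1.0
position: [0.3161, -0.3766, 0.3596]
tool_rot: [3.141, -0.0, -0.0]
force: [0.8, 0.2, 0.6]
grip_width: 0.0853
finger_force: 0.0
```

Call:
{"name": "move_arm", "arguments": {
  "gripper": [1,1,1,1,1,1,1,1],
  "linear": [
    [2.1,-4.2,0],
    [2.1,-4.2,0],
    [2.1,-4.2,0],
    [2.1,-4.2,0],
    [2.1,-4.2,0],
    [2.1,-4.2,0],
    [2.1,-4.2,0],
    [0,0,0]
  ],
  "twist": [0,0,0,0,0,0,0,0]
}}

```text
clock: 1.8
position: [0.4644, -0.0789, 0.3595]
tool_rot: [-3.14, -0.0, 0.007]
force: [-1.0, -0.3, 1.0]
grip_width: 0.0857
finger_force: 0.0
```

Call:
{"name": "move_arm", "arguments": {
  "gripper": [1,1,1,1,1],
  "linear": [
    [2.1,-4.4,0],
    [2.1,-4.4,0],
    [2.2,-4.4,0],
    [0,0,-1],
    [0,0,0]
  ],
  "twist": [0,0,0,0,0]
}}

```text
clock: 2.3
position: [0.5271, 0.0482, 0.37]
tool_rot: [-3.141, -0.0, 0.002]
force: [-0.4, -0.4, 0.1]
grip_width: 0.0855
finger_force: 0.0
```

```bash
python3 - <<'E'
from h import *
a=grab('scene');s=monitor.observe();print(s['position'],s['tool_rot'],s['qpos'],proj(a,s['position']),proj(a,[.5285,.053,.311]))
cv2.imwrite('pics/g1.png',cv2.resize(cv2.cvtColor(a['img'][100:220,190:310],cv2.COLOR_RGB2BGR),None,fx=5,fy=5,interpolation=cv2.INTER_CUBIC))
E
```

```text
[0.52673004 0.04695679 0.36960973] [ 3.14126801e+00 -2.19676760e-04 -3.15964285e-04] [ 0.14310619  0.249965   -0.43513993  1.58578995  0.10797736  1.32953447
 -1.87708164] [242.62645211 141.22032222] [241.81823703 158.84780517]
```

View pics/g1.png

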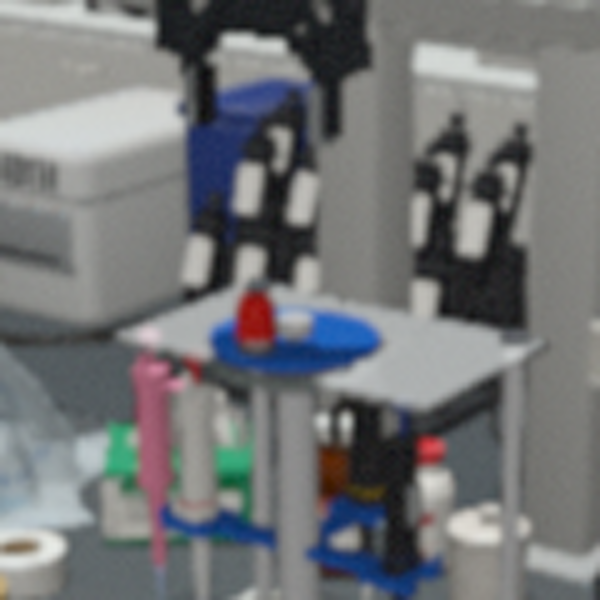

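The scene crop shows the open fingers over the knob, with finger ends at (203,122) and (333,137) and the knob top at (255,285). The finger ends look higher than the projected TCP, so I'll check that before going down.

```bash
python3 - <<'E'
from h import *
a=load('scene')
p=np.array([.5267,.047,.3696])
for dz in (0,.013,.03,.05):
  for y in (-.0425,.0425): print(dz,y,(proj(a,p+[0,y,dz])-[190,100]+.5)*5-.5)
p=np.array([.2105,-.588,.1991]);ty=np.array([np.sin(.344),-np.cos(.344),0])
for dz in (0,.013,.03,.05): print(dz,[proj(a,p+ty*s+[0,0,dz]) for s in (.0425,-.0425)])
b=grab('top')
cv2.imwrite('pics/g2.png',cv2.resize(cv2.cvtColor(b['img'][120:220,180:300],cv2.COLOR_RGB2BGR),None,fx=6,fy=6,interpolation=cv2.INTER_CUBIC))
for dz in (0,.013,.03,.05): print('top',dz,[(proj(b,np.array([.5267,.047+s,.3696+dz]))-[180,120]+.5)*6-.5 for s in (.0425,-.0425,.052,-.052)])
E
```

```text
0 -0.0425 [320.84038227 218.468569  ]
0 0.0425 [210.98736875 198.08606243]
0.013 -0.0425 [320.62281283 197.6768098 ]
0.013 0.0425 [210.33989371 177.86139127]
0.03 -0.0425 [320.33559044 170.22875109]
0.03 0.0425 [209.48538778 151.16985812]
0.05 -0.0425 [319.993689   137.55535571]
0.05 0.0425 [208.46858252 119.40870788]
0 [array([432.70298249, 313.3237649 ]), array([387.37698078, 306.97358658])]
0.013 [array([433.80748753, 307.78951327]), array([388.16846466, 301.50552616])]
0.03 [array([435.27390002, 300.44188205]), array([389.21898158, 294.24790515])]
0.05 [array([437.0319226 , 291.63310441]), array([390.47794034, 285.55023888])]
top 0 [array([256.29917239, 288.1731643 ]), array([416.5844363 , 338.35618358]), array([238.46812269, 282.59051815]), array([434.58228464, 343.99105199])]
top 0.013 [array([253.09698336, 279.68100817]), array([414.90471124, 330.30895989]), array([235.09736702, 274.04911581]), array([433.07432078, 335.99404136])]
top 0.03 [array([248.81612533, 268.32823844]), array([412.65895455, 319.54999295]), array([230.591207  , 262.63062997]), array([431.05818397, 325.30209585])]
top 0.05 [array([243.63921738, 254.59915807]), array([409.94280494, 306.53746845]), array([225.14190954, 248.82225975]), array([428.6197177 , 312.37045922])]
```

View pics/g2.png

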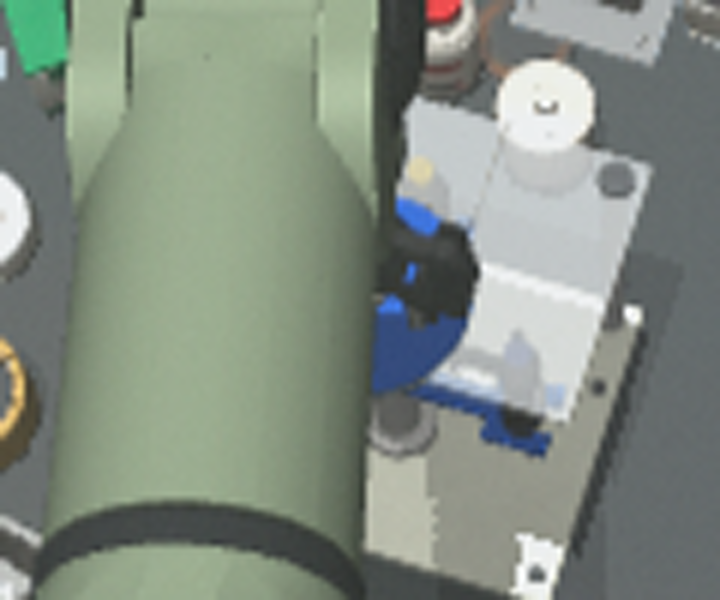

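The top crop is mostly hidden by the forearm. It shows one finger at (425,320) right of the knob. I'll descend gently beside the knob and use force and finger width to check the height.

Call:
{"name": "move_arm", "arguments": {
  "gripper": [1,1,1,1,1,1],
  "linear": [
    [0.2,-0.5,2.5],
    [0,0,2.5],
    [0,0,1.5],
    [0,0,1.2],
    [0,0,0.9],
    [0,0,0]
  ],
  "twist": [0,0,0,0,0,0]
}}

```text
clock: 3.0
position: [0.5283, 0.0519, 0.2829]
tool_rot: [3.141, 0.001, -0.001]
force: [0.1, -0.4, 0.4]
grip_width: 0.0853
finger_force: 0.0
```

Call:
{"name": "move_arm", "arguments": {
  "gripper": [0.6,0.3,0.1,0,0,0,0],
  "linear": [
    [0,0,0],
    [0,0,0],
    [0,0,0],
    [0,0,0],
    [0,0,0],
    [0,0,0],
    [0,0,0]
  ],
  "twist": [0,0,0,0,0,0,0],
  "squeeze": 40
}}

```text
clock: 3.7
position: [0.5287, 0.0526, 0.2836]
tool_rot: [-3.142, -0.0, 0.0]
force: [-0.4, 0.2, -0.0]
grip_width: -0.0002
finger_force: 0.0
```

```bash
python3 - <<'E'
from h import *
a=grab('scene');s=monitor.observe();print(s['position'])
print((proj(a,s['position'])-[190,100]+.5)*6-.5)
cv2.imwrite('pics/g3.png',cv2.resize(cv2.cvtColor(a['img'][100:190,190:310],cv2.COLOR_RGB2BGR),None,fx=6,fy=6,interpolation=cv2.INTER_CUBIC))
E
```

```text
[0.52867107 0.05255934 0.28358646]
[315.37948902 404.95600927]
```

View pics/g3.png

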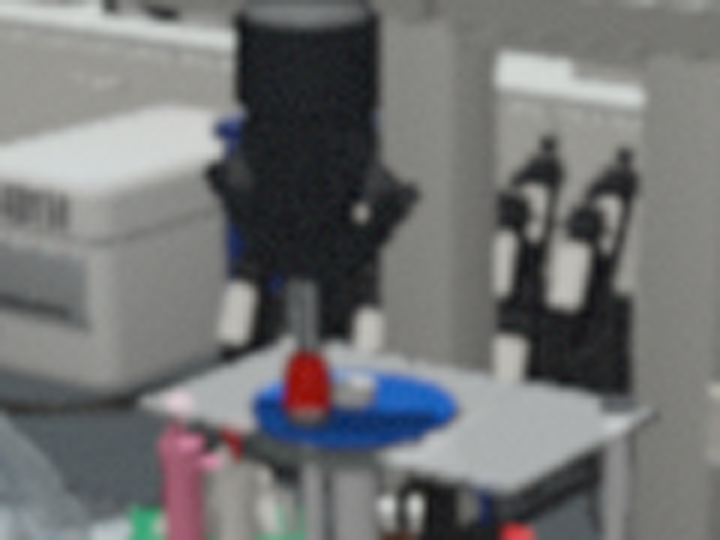

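The fingers shut with zero width. The grey finger pair at (302,280-350) ends at the knob top near (307,350), well above the predicted TCP at (315,405). I'll measure this by differencing against the earlier frames.

```bash
python3 - <<'E'
from h import *
a=load('scene');b=load('top')
s0=cv2.cvtColor(cv2.imread('pics/s0.png'),cv2.COLOR_BGR2RGB);t0=cv2.cvtColor(cv2.imread('pics/t0.png'),cv2.COLOR_BGR2RGB)
def show(d,x0,y0,x1,y1):
    print('cols',x0,'..',x1)
    for y in range(y0,y1): print(y,''.join('#' if d[y,x]>60 else '+' if d[y,x]>30 else '.' for x in range(x0,x1)))
d=np.abs(a['img'].astype(int)-s0).sum(2); show(d,225,135,262,178)
d=np.abs(b['img'].astype(int)-t0).sum(2); show(d,232,150,268,184)
E
```

```text
cols 225 .. 262
135 .++################.+++###########+..
136 ..+###############++..############...
137 ..++##############+...###########+...
138 ....++############+...##########.....
139 ....+###++########....#########+.....
140 .....+++++########....#########......
141 .......+++########+..########+.......
142 ..........########+.+########........
143 ..........+######+...#######+........
144 ..........+++..+.....+######.........
145 ...........+..........#####+.........
146 .............+......+................
147 ...+........+####+.+.+...............
148 ..+.........++++##...................
149 ............+###++...+...............
150 ...........+#######..+...............
151 ...........########..................
152 ...........########..+...............
153 ...........#######+..................
154 ...........#######+..+.+.............
155 ...........########+.................
156 ...........+####..#++................
157 .............++#++##+................
158 ............+#######+................
159 ............+#######+................
160 ............+######+..........
[... 1431 characters left out ...]
...
167 ############################........
168 ############################........
169 ###########################.........
170 ######+####.+++############.........
171 ###########++++###########+.........
172 ##########################..........
173 ##########################..........
174 ##########################..........
175 #########################...........
176 #########################...........
177 ########+###############............
178 ########+##############.............
179 ########+#############..............
180 ########+############+..............
181 #######+############+...............
182 #######+###########.................
183 #################++.................
```

Call:
{"name": "move_arm", "arguments": {
  "gripper": [0.4,0.8,1,1,1,1,1,1],
  "linear": [
    [0,0,0],
    [0,0,0],
    [0,0,0],
    [0,0,0],
    [0,0,1],
    [0,0,1],
    [0,0,0.8],
    [0,0,0]
  ],
  "twist": [0,0,0,0,0,0,0,0]
}}

```text
clock: 4.55
position: [0.528, 0.0524, 0.2541]
tool_rot: [3.141, 0.002, 0.0]
force: [-0.2, -0.2, 0.6]
grip_width: 0.0855
finger_force: 0.0
```

Call:
{"name": "move_arm", "arguments": {
  "gripper": [0.6,0.4,0.25,0.1,0,0,0],
  "linear": [
    [0,0,0],
    [0,0,0],
    [0,0,0],
    [0,0,0],
    [0,0,0],
    [0,0,0],
    [0,0,0]
  ],
  "twist": [0,0,0,0,0,0,0],
  "squeeze": 40
}}

```text
clock: 5.25
position: [0.5287, 0.0546, 0.2564]
tool_rot: [-3.139, -0.001, 0.001]
force: [-4.7, 9.8, 7.4]
grip_width: 0.0254
finger_force: 39.2
```

Call:
{"name": "move_arm", "arguments": {
  "gripper": [0.5,0.7,0.7,0.7,0.7,0.7],
  "linear": [
    [0,0,0],
    [0,0,0],
    [0,0,0],
    [0,-0.3,0.5],
    [0,0,0.5],
    [0,0,0]
  ],
  "twist": [0,0,0,0,0,0]
}}

```text
clock: 5.85
position: [0.5283, 0.0555, 0.2447]
tool_rot: [3.141, 0.001, 0.0]
force: [-0.6, 0.5, 0.0]
grip_width: 0.0598
finger_force: 0.0
```

Call:
{"name": "move_arm", "arguments": {
  "gripper": [0.5,0.3,0.1,0,0,0],
  "linear": [
    [0,0,0],
    [0,0,0],
    [0,0,0],
    [0,0,0],
    [0,0,0],
    [0,0,0]
  ],
  "twist": [0,0,0,0,0,0],
  "squeeze": 40
}}

```text
clock: 6.45
position: [0.5288, 0.0553, 0.2459]
tool_rot: [3.141, -0.0, -0.0]
force: [-2.4, -3.4, 6.2]
grip_width: 0.0258
finger_force: 39.4
```

```bash
python3 - <<'E'
from h import *
a=grab('scene');s=monitor.observe();print(s['position'],s['force'],s['grip_width'])
cv2.imwrite('pics/g4.png',cv2.resize(cv2.cvtColor(a['img'][110:185,205:285],cv2.COLOR_RGB2BGR),None,fx=8,fy=8,interpolation=cv2.INTER_CUBIC))
E
```

```text
[0.52882238 0.05529139 0.24587486] [-1.53745376 -2.48871116  6.62831032] 0.025621718247015972
```

View pics/g4.png

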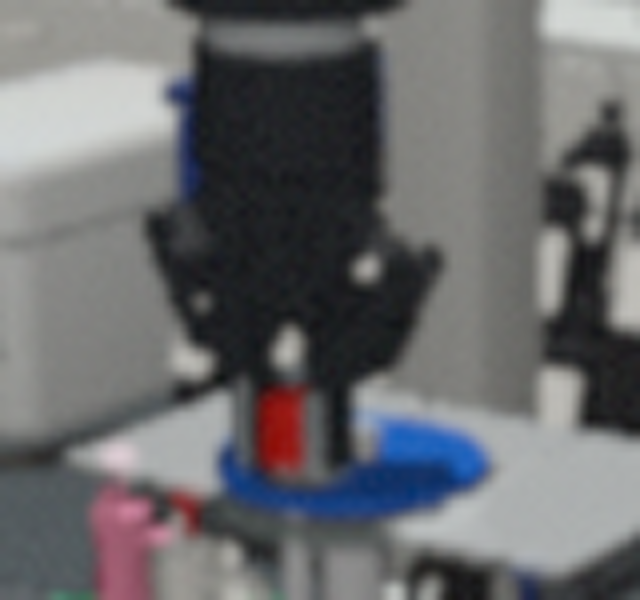

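The crop shows both fingers round the red knob at (282,430), ends just above the blue cover at (285,480). The grip is good, so the real fingertips sit about 30 mm above the reported z. Lift now.

Call:
{"name": "move_arm", "arguments": {
  "gripper": [0,0,0,0],
  "linear": [
    [0,0,-0.4],
    [0,0,-0.4],
    [0,0,-0.2],
    [0,0,0]
  ],
  "twist": [0,0,0,0],
  "squeeze": 60
}}

```text
clock: 6.9
position: [0.5286, 0.0553, 0.2556]
tool_rot: [3.141, 0.0, -0.0]
force: [2.4, -2.3, -8.9]
grip_width: 0.0248
finger_force: 59.3
```

Call:
{"name": "move_arm", "arguments": {
  "gripper": [0,0,0],
  "linear": [
    [0.04,0.58,0],
    [0.04,0.58,0],
    [0,0,0]
  ],
  "twist": [-8,-8,0]
}}

```text
clock: 7.2
position: [0.5309, 0.0436, 0.2555]
tool_rot: [-3.141, -0.001, 0.284]
force: [5.8, 0.5, -7.6]
grip_width: 0.0249
finger_force: 59.6
```

Call:
{"name": "move_arm", "arguments": {
  "gripper": [0,0,0,0,0],
  "linear": [
    [0.04,0.58,0],
    [0.04,0.58,0],
    [0.04,0.58,0],
    [0.04,0.58,0],
    [0,0,0]
  ],
  "twist": [-8,-8,-8,-8,0]
}}

```text
clock: 7.7
position: [0.5439, 0.025, 0.2557]
tool_rot: [3.141, -0.003, 0.843]
force: [9.2, 3.2, -8.0]
grip_width: 0.0248
finger_force: 59.6
```

Call:
{"name": "move_arm", "arguments": {
  "gripper": [0,0,0,0],
  "linear": [
    [0.04,0.58,0],
    [0.04,0.58,0],
    [0.04,0.58,0],
    [0,0,0]
  ],
  "twist": [-8,-8,-8,0]
}}

```text
clock: 8.1
position: [0.5591, 0.0172, 0.2557]
tool_rot: [3.14, -0.004, 1.262]
force: [9.7, 5.5, -8.3]
grip_width: 0.025
finger_force: 59.6
```

Call:
{"name": "move_arm", "arguments": {
  "gripper": [0.36,0.36,0.36,0.36,0.36,0.36,0.36],
  "linear": [
    [0,0,0],
    [0,0,0.2],
    [0,0,0.2],
    [0,0.11,0],
    [0,0.11,0],
    [0,0.11,0],
    [0,0.11,0]
  ],
  "twist": [0,0,0,-1.5,-1.5,-1.5,-1.5]
}}

```text
clock: 8.8
position: [0.5613, 0.015, 0.2515]
tool_rot: [-3.141, -0.0, 1.364]
force: [-4.3, 2.9, -0.0]
grip_width: 0.0308
finger_force: 2.3
```

Call:
{"name": "move_arm", "arguments": {
  "gripper": [0.36,0.36,0.36],
  "linear": [
    [0,0.09,0],
    [0,0.09,0],
    [0,0.09,0]
  ],
  "twist": [-1.2,-1.2,-1.2]
}}

```text
clock: 9.1
position: [0.5643, 0.0143, 0.2516]
tool_rot: [-3.141, -0.0, 1.426]
force: [-2.9, 2.7, -0.1]
grip_width: 0.0308
finger_force: 1.6
```

Call:
{"name": "move_arm", "arguments": {
  "gripper": [0.36,0.36,0.36],
  "linear": [
    [0,0.09,0],
    [0,0.09,0],
    [0,0.09,0]
  ],
  "twist": [-1.2,-1.2,-1.2]
}}

```text
clock: 9.4
position: [0.5671, 0.0139, 0.2516]
tool_rot: [3.142, -0.0, 1.489]
force: [-2.9, 1.8, 0.5]
grip_width: 0.0309
finger_force: 1.6
```

Call:
{"name": "move_arm", "arguments": {
  "gripper": [0.36,0.36,0.36],
  "linear": [
    [0,0.09,0],
    [0,0.09,0],
    [0,0.09,0]
  ],
  "twist": [-1.2,-1.2,-1.2]
}}

```text
clock: 9.7
position: [0.5697, 0.0136, 0.2516]
tool_rot: [-3.141, 0.0, 1.552]
force: [-2.5, 2.5, 0.5]
grip_width: 0.0311
finger_force: 1.4
```

Call:
{"name": "move_arm", "arguments": {
  "gripper": [0.36,0.36,0.36],
  "linear": [
    [0,0.09,0],
    [0,0.09,0],
    [0,0.09,0]
  ],
  "twist": [-1.2,-1.2,-1.2]
}}

```text
clock: 10.0
position: [0.5725, 0.0135, 0.2516]
tool_rot: [-3.142, 0.0, 1.614]
force: [-1.7, 0.0, -0.9]
grip_width: 0.0308
finger_force: 0.9
```

Call:
{"name": "move_arm", "arguments": {
  "gripper": [0.36,0.36,0.36],
  "linear": [
    [0,0.09,0],
    [0,0.09,0],
    [0,0.09,0]
  ],
  "twist": [-1.2,-1.2,-1.2]
}}

```text
clock: 10.3
position: [0.5755, 0.0137, 0.2517]
tool_rot: [3.141, 0.0, 1.677]
force: [0.7, -0.2, -1.3]
grip_width: 0.0307
finger_force: 0.0
```

Call:
{"name": "move_arm", "arguments": {
  "gripper": [0.36,0.36,0.36],
  "linear": [
    [0,0.09,0],
    [0,0.09,0],
    [0,0,0]
  ],
  "twist": [-1.2,-1.2,0]
}}

```text
clock: 10.6
position: [0.577, 0.014, 0.2516]
tool_rot: [3.141, -0.0, 1.718]
force: [0.5, 0.9, 0.5]
grip_width: 0.0307
finger_force: 0.0
```

Call:
{"name": "move_arm", "arguments": {
  "gripper": [0.36,0.36,0.36],
  "linear": [
    [0,0.09,0],
    [0,0.09,0],
    [0,0,0]
  ],
  "twist": [-1.2,-1.2,0]
}}

```text
clock: 10.9
position: [0.5788, 0.0144, 0.2516]
tool_rot: [3.142, -0.0, 1.76]
force: [-1.2, 1.1, 0.6]
grip_width: 0.031
finger_force: 0.1
```

Call:
{"name": "move_arm", "arguments": {
  "gripper": [0.36,0.36,0.36],
  "linear": [
    [0,0.07,0],
    [0,0.07,0],
    [0,0,0]
  ],
  "twist": [-1,-1,0]
}}

```text
clock: 11.2
position: [0.5801, 0.0146, 0.2516]
tool_rot: [3.142, -0.0, 1.795]
force: [-0.9, 0.3, 0.1]
grip_width: 0.0304
finger_force: 0.2
```

```bash
python3 - <<'E'
from h import *
a=grab('scene')
hsv=cv2.cvtColor(a['img'],cv2.COLOR_RGB2HSV)
r=((hsv[...,0]<8)|(hsv[...,0]>174))&(hsv[...,1]>130)&(hsv[...,2]>60)
bl=(hsv[...,0]>105)&(hsv[...,0]<125)&(hsv[...,1]>130)
w=hsv[...,2]
for y in range(145,200): print(y,''.join('R' if r[y,x] else 'b' if bl[y,x] else str(w[y,x]//26) for x in range(212,272)))
ax=np.array([.5705,.0535])
for t in (1.4,1.57,1.74):
  c,s=np.cos(np.pi/2+t),np.sin(np.pi/2+t); kc,ks=np.cos(np.pi+t),np.sin(np.pi+t)
  print(t,'button',proj(a,(*(ax+.085*np.array([c,s])),.246)),'knobtop home',proj(a,(*(ax+.042*np.array([kc,ks])),.311)))
E
```

```text
145 555555555544444321111111211111110111221111111011111111111234
146 555555555444444433221112211111111111111111111111111111111234
147 555555554444444455542112b11111111111111111111111111111111234
148 555554554444444566653112112222111111111101111111111111112334
149 555555544444444567764111124544311111111111111111111111123333
150 555544444444445667764111235666421111112211111111111111123443
151 555545444444445677763111246776531111124421111111111111134443
152 545544444444445677653111246776531111245531111111111111234443
153 555444444444445677652111256776420111256641111111111111344433
154 545544444444445677642111256766421111257653211111111111344443
155 544444444444445677641111356655321111357765431111111111344433
156 544444444444445566531112356544332332357766432111232111344434
157 544444444444444334321123566544344554567765442111333R21344434
158 444444444444433211123345666665566666666665442111334RR1344444
159 444444444443332112345566666677776666666666553111334RR2344434
160 444444444333333334566666666777776666666666653111334RR2244434
161 444444333333344556666666666777777777777777763111344RR234
[... 2016 characters left out ...]
444
193 666665666554211112466566666655555445555543321111110134444566
194 555554666654211111355556666555555445555443321111111134445677
195 555444566654211101234455666555555445555543221111111134445788
196 554434566654211111223455566555555445555543221111111b44445778
197 654444556654211101233455665555554455555543211111111bbb445777
198 6544444555542111112455556665555444455555433bb111111bbb445677
199 655555455554211111355555565555543445555544bbb211111bbb445666
1.4 button [230.5694552  180.88089594] knobtop home [258.65569647 158.37325192]
1.57 button [233.92153162 181.87963865] knobtop home [260.07428262 157.87102837]
1.74 button [237.79068255 182.6659253 ] knobtop home [261.17161747 157.309724  ]
```

Call:
{"name": "move_arm", "arguments": {
  "gripper": [0.36,0.36,0.36],
  "linear": [
    [0,0.07,0],
    [0,0.07,0],
    [0,0,0]
  ],
  "twist": [-1,-1,0]
}}

```text
clock: 11.55
position: [0.581, 0.015, 0.2515]
tool_rot: [-3.141, -0.0, 1.831]
force: [-5.1, -0.8, 1.4]
grip_width: 0.0307
finger_force: 2.3
```

Call:
{"name": "move_arm", "arguments": {
  "gripper": [0.36,0.36],
  "linear": [
    [0,0.07,0],
    [0,0,0]
  ],
  "twist": [-1,0]
}}

```text
clock: 11.75
position: [0.5812, 0.0152, 0.2515]
tool_rot: [-3.14, -0.0, 1.848]
force: [-9.1, 0.9, 4.2]
grip_width: 0.031
finger_force: 4.1
```

Call:
{"name": "move_arm", "arguments": {
  "gripper": [0.5,0.8,1,1,1,1,1,1],
  "linear": [
    [0,-0.3,0],
    [0,0,0],
    [0,0,0],
    [0,0,-2],
    [0,0,-4],
    [0,0,-4],
    [0,0,-2],
    [0,0,0]
  ],
  "twist": [0,0,0,0,0,8,8,8]
}}

```text
clock: 12.55
position: [0.5803, 0.0147, 0.3747]
tool_rot: [3.137, -0.001, 1.422]
force: [0.4, 1.0, -0.6]
grip_width: 0.0854
finger_force: 0.0
```

Call:
{"name": "move_arm", "arguments": {
  "gripper": [1,1,1,1,1,1,1,1],
  "linear": [
    [0,0,0],
    [0,0,0],
    [0,0,0],
    [0,0,0],
    [0,0,0],
    [0,0,0],
    [0,0,0],
    [0,0,0]
  ],
  "twist": [8,8,8,8,8,8,8,8]
}}

```text
clock: 13.35
position: [0.5793, 0.0143, 0.3717]
tool_rot: [3.141, -0.0, 0.305]
force: [-0.2, 0.0, -0.2]
grip_width: 0.0856
finger_force: 0.0
```

Call:
{"name": "move_arm", "arguments": {
  "gripper": [1,1,1,1,1,1,1],
  "linear": [
    [-3,4,0],
    [-3,4,0],
    [-1,4.5,0],
    [0,4.5,0],
    [0,4,0],
    [0,4,0],
    [0,0,0]
  ],
  "twist": [8,2,0,0,0,0,0]
}}

```text
clock: 14.05
position: [0.5526, -0.253, 0.3706]
tool_rot: [3.14, 0.001, 0.13]
force: [-0.8, 0.5, -0.4]
grip_width: 0.0856
finger_force: 0.0
```

```bash
python3 - <<'E'
from h import *
a=grab('scene');b=grab('top');s=monitor.observe();print(s['position'],s['tool_rot'],s['force'])
A=cv2.resize(cv2.cvtColor(a['img'][150:250,205:275],cv2.COLOR_RGB2BGR),None,fx=6,fy=6,interpolation=cv2.INTER_CUBIC)
B=cv2.resize(cv2.cvtColor(b['img'][150:225,218:278],cv2.COLOR_RGB2BGR),None,fx=6,fy=6,interpolation=cv2.INTER_CUBIC)
o=np.zeros((600,790,3),np.uint8);o[:,:420]=A;o[:450,430:]=B;cv2.imwrite('pics/p.png',o)
E
```

```text
[ 0.5532275  -0.24786676  0.37118704] [-3.14110071e+00  2.24835487e-04  1.34898867e-01] [-0.12887955  1.91850082 -0.2396029 ]
```

View pics/p.png

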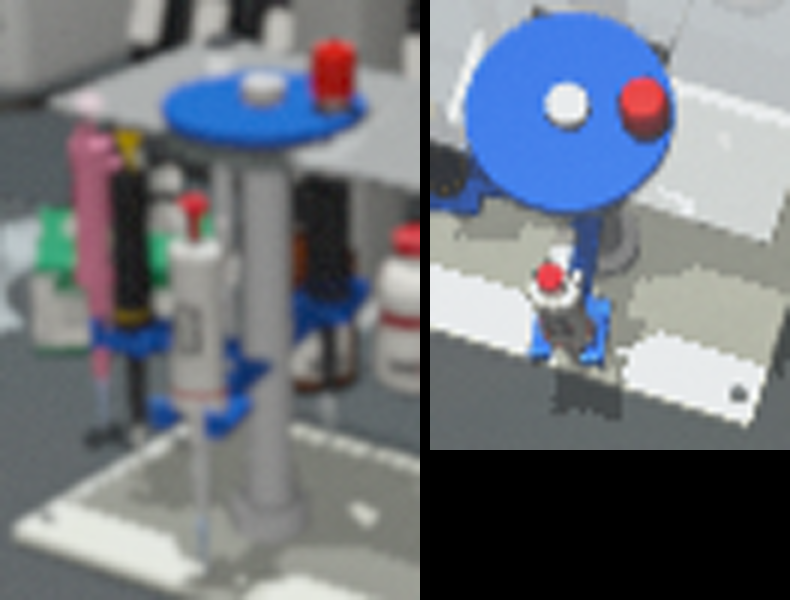

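The crop shows the red knob down on the cover at (334,75). The red-topped white pipette now hangs at the front, with its red button at scene (194,203) and top (550,276) and its body at (197,310). The yellow-topped pipette is at the left fork, still hanging.

```bash
python3 - <<'E'
from h import *
a=load('scene');b=load('top');np.set_printoptions(precision=4,suppress=True)
A=lambda u,v:((u+.5)/6-.5+205,(v+.5)/6-.5+150)
B=lambda u,v:((u-430+.5)/6-.5+218,(v+.5)/6-.5+150)
hub=onz(b,*B(566,103),.286);kn=onz(b,*B(643,99),.311);bu=onz(b,*B(550,275),.246);lip=onz(b,*B(568,352),.133)
print('hub',hub,'knob',kn,'button',bu,'S',onz(a,*A(194,200),.246),'lip',lip,'lips',onz(b,*B(540,352),.133),onz(b,*B(599,355),.133))
for h in (hub,np.array([.5705,.0544,0])):
  d=kn-h;print('knob r',np.hypot(*d[:2]),'theta',np.arctan2(d[1],d[0])+np.pi); d=bu-h;print('pip r',np.hypot(*d[:2]),'theta',np.arctan2(d[1],d[0])%(2*np.pi)-np.pi/2); d=lip-h;print('lip r',np.hypot(*d[:2]),np.arctan2(d[1],d[0])%(2*np.pi)-np.pi/2)
print('tri button',tri(a,A(194,203),b,B(550,276)))
print('stem bottom S', onz(a,*A(205,555),.02))
hsv=cv2.cvtColor(b['img'],cv2.COLOR_RGB2HSV);bl=(hsv[...,0]>100)&(hsv[...,0]<125)&(hsv[...,1]>120)
m=np.zeros_like(bl);m[145:188,222:264]=bl[145:188,222:264]
E
```

```text
hub [0.5711 0.0551 0.286 ] knob [0.5782 0.0126 0.311 ] button [0.4875 0.0387 0.246 ] S [0.4834 0.0401 0.246 ] lip [0.473  0.0332 0.133 ] lips [0.4679 0.0487 0.133 ] [0.4769 0.0154 0.133 ]
knob r 0.04313395426741404 theta 1.7380146470184334
pip r 0.08510774038681425 theta 1.7644854191426012
lip r 0.1004999849134188 1.7907319373308423
knob r 0.04253204995594297 theta 1.7537286976831135
pip r 0.08442563763296813 theta 1.7575058027499866
lip r 0.09980223132091103 1.7850096282739933
tri button (array([0.4865, 0.0404, 0.2433]), np.float64(0.0035008955087757216))
stem bottom S [0.5054 0.0566 0.02  ]
```

Call:
{"name": "move_arm", "arguments": {
  "gripper": [1,1,1,1,1,1,1,1],
  "linear": [
    [0,0,0],
    [-0.19,-4.23,0],
    [-0.19,-4.23,0],
    [-0.19,-4.23,0],
    [-0.19,-4.23,0],
    [-0.19,-4.23,0],
    [-0.19,-4.23,0],
    [-0.19,-4.23,0]
  ],
  "twist": [-2.6,0,0,0,0,0,0,0]
}}

```text
clock: 14.95
position: [0.4856, 0.0442, 0.372]
tool_rot: [3.141, -0.001, 0.183]
force: [0.2, -0.4, 0.3]
grip_width: 0.0856
finger_force: 0.0
```

Call:
{"name": "move_arm", "arguments": {
  "gripper": [1,1,1],
  "linear": [
    [0,0,2],
    [0,0,2],
    [0,0,0]
  ],
  "twist": [0,0,0]
}}

```text
clock: 15.25
position: [0.4854, 0.0425, 0.3301]
tool_rot: [-3.142, 0.003, 0.184]
force: [0.4, 0.4, 1.1]
grip_width: 0.0852
finger_force: 0.0
```

```bash
python3 - <<'E'
from h import *
old=load('scene')['img'].astype(int)
a=grab('scene');s=monitor.observe();p=s['position'];y=s['tool_rot'][2];ty=np.array([np.sin(y),-np.cos(y),0]);print(p)
d=np.abs(a['img']-old).sum(2)
for r in range(118,172): print(r,''.join('#' if d[r,x]>60 else '+' if d[r,x]>30 else '.' for x in range(205,270)))
for dz in (.013,.03,.044,.06): print(dz,[proj(a,p+ty*q+[0,0,dz]) for q in (-.0425,.0425)])
E
```

```text
[0.48606294 0.0422936  0.33151288]
118 ......#########.+##########################...+#######...........
119 ......#########.###########################+..+#######...........
120 ......#####################################+...#######...........
121 ......###################################+++...########..........
122 ......#################++#################+...+########..........
123 ......#################.+....+########+++++...+########..........
124 ......################............++.+++#++....########..........
125 ......###############.................#####+..+########..........
126 .......#############..................######..#########..........
127 .........+#########+..................######.++########..........
128 ...........+########...................#####..+########..........
129 ............########...................#####...#######+..........
130 ............+#######...................+###+..+######+...........
131 ............+#######......................+..++####+.............
132 ............+#######.......................++.+++................
133 ...........
[... 2334 characters left out ...]
..++++.......++++.............
167 .................................++++++++.....++++++.............
168 .................................+++++++++++++++++++.............
169 ...............................+++++++++++++++++++++++...++......
170 ..............................++++++++++++++++++++++++...........
171 ...............................+.++######+++++++++++.+...........
0.013 [array([223.69871199, 150.64909699]), array([248.61838491, 153.91829139])]
0.03 [array([223.48187467, 145.285481  ]), array([248.5325233, 148.452942 ])]
0.044 [array([223.30155915, 140.82525619]), array([248.46110785, 143.90713473])]
0.06 [array([223.09352716, 135.67944608]), array([248.37869763, 138.66147679])]
```

Call:
{"name": "move_arm", "arguments": {
  "gripper": [1,1,1,1,1,1,1],
  "linear": [
    [0.1,0.1,3.5],
    [0,0,3.5],
    [0,0,3],
    [0,0,2.5],
    [0,0,1.5],
    [0,0,1],
    [0,0,0]
  ],
  "twist": [0,0,0,0,0,0,0]
}}

```text
clock: 16.0
position: [0.4879, 0.0409, 0.1815]
tool_rot: [-3.141, 0.001, 0.182]
force: [-1.0, -0.8, 0.6]
grip_width: 0.0855
finger_force: 0.0
```

Call:
{"name": "move_arm", "arguments": {
  "gripper": [1],
  "linear": [
    [0,0,0.5]
  ],
  "twist": [0]
}}

```text
clock: 16.1
position: [0.4888, 0.041, 0.1778]
tool_rot: [3.141, -0.002, 0.181]
force: [-0.3, 0.2, 0.3]
grip_width: 0.0855
finger_force: 0.0
```

Call:
{"name": "move_arm", "arguments": {
  "gripper": [0.6,0.4,0.25,0.2,0.2,0.2],
  "linear": [
    [0,0,0],
    [0,0,0],
    [0,0,0],
    [0,0,0],
    [0,0,0],
    [0,0,0]
  ],
  "twist": [0,0,0,0,0,0],
  "squeeze": 25
}}

```text
clock: 16.7
position: [0.4881, 0.0409, 0.1769]
tool_rot: [3.142, -0.001, 0.181]
force: [-0.8, 1.3, 5.9]
grip_width: 0.0262
finger_force: 28.8
```

Call:
{"name": "move_arm", "arguments": {
  "gripper": [0.1,0.1,0.1,0.1,0.1,0.1],
  "linear": [
    [0,0,0],
    [0,0,-0.4],
    [0,0,-0.4],
    [0,0,-0.4],
    [0,0,-0.4],
    [0,0,0]
  ],
  "twist": [0,0,0,0,0,0],
  "squeeze": 45
}}

```text
clock: 17.3
position: [0.4882, 0.0408, 0.1932]
tool_rot: [3.142, -0.001, 0.181]
force: [0.6, 0.1, -0.5]
grip_width: 0.0256
finger_force: 46.3
```

```bash
python3 - <<'E'
from h import *
old=load('scene')['img']
a=grab('scene');s=monitor.observe();print(s['position'],s['force'],s['grip_width'],s['moment'])
for r in range(178,240): print(r,''.join('%x'%(a['img'][r,x].mean()//16) for x in range(225,255)),' ',''.join('%x'%(old[r,x].mean()//16) for x in range(225,255)))
E
```

```text
[0.48800803 0.04074765 0.19285045] [ 0.05617828 -0.06161066 -2.04101842] 0.025666171760669057 [-0.01396947 -0.02307654 -0.02060832]Traceback (most recent call last):
  File "<stdin>", line 4, in <module>
  File "<stdin>", line 4, in <genexpr>
TypeError: %x format: an integer is required, not numpy.float64
```

```bash
python3 - <<'E'
from h import *
a=load('scene')['img'];o=cv2.imread('pics/p.png')
g=lambda im,y,x:format(int(im[y,x].mean())//16,'x')
o6=cv2.resize(o[:,:420],(70,100),interpolation=cv2.INTER_AREA)
for r in range(186,246): print(r,''.join(g(a,r,x) for x in range(225,252)),' ',''.join(g(o6,r-150,x-205) for x in range(225,252)))
E
```

```text
186 121135545788887665223688888   11124789aa96566799766888888
187 111246656899998765224688888   111247899a96567899756788888
188 111246766899998765445788888   211246889996567898756788888
189 111135777899998766666788888   111236789a97679998756788888
190 211135777899999877876888888   22113578abb989bba8756788888
191 221135778899999888987888888   22113578bccbbcdcb8766788888
192 211125778899999887876788888   22113578abcccccca8777788888
193 111125677899999887766888888   1211256789aabbaa98987788888
194 112124556889999887766888888   111124567999a99988987788888
195 221123445788999888767888888   121113457899999888987888888
196 221112334667789988767888888   221112346899999888987788888
197 221112445677679987767888888   112113457899999888877888888
198 121124677777679987766888888   111124678899999888767788888
199 111125899777679987766788888   211125899999999888766788888
200 1211269a9777679987766788888   2111368a9888999888766788888
201 322235899777679988766888888   322235899777789887766788888
202 333334677777679988766788888   333334677777779888766788888
203 333323456666679988766788888   333223455677
[... 1919 characters left out ...]
788888887788878887
235 999999998999988998777777877   999999999899999998788888887
236 baa999999999988999877888888   baa999999999999999888888888
237 dccbaa999999988999878888888   dccbaa999999999999888888888
238 eeddccbaa999888999888888888   eeddccbaa999999999988888888
239 eeeeeddcca98777889877888888   eeeeeddcca99988999999888888
240 eeeeeeeeda87777788777777877   eeeeeeeedb99988999999887787
241 eeeeeeeedb87777777777777777   eeeeeeeedca9988999999877777
242 eeeeeeeedca8777777777777777   eeeeeeeeedba988888998777778
243 dddcccccddcb977777777777777   deeeeeeeeddcb98877887777778
244 cccbaaaabbbb987777777777777   ccddeeeeeeddcb8777777777778
245 9aaaaaaaaaa9987777777777777   9abccddeeedcba8777788777778
```

Call:
{"name": "move_arm", "arguments": {
  "gripper": [0.1,0.1,0.1,0.1,0.1],
  "linear": [
    [0,0,-0.3],
    [-1,0,0],
    [-2,0,0],
    [-2,0,0],
    [0,0,0]
  ],
  "twist": [0,0,0,0,0]
}}

```text
clock: 17.85
position: [0.4362, 0.031, 0.1955]
tool_rot: [3.141, 0.001, 0.181]
force: [-1.4, -0.9, -2.1]
grip_width: 0.0255
finger_force: 46.3
```

Call:
{"name": "move_arm", "arguments": {
  "gripper": [0.1,0.1,0.1,0.1,0.1,0.1,0.1],
  "linear": [
    [0,0,-4],
    [0,0,-4],
    [0,0,-4],
    [0,0,-4],
    [0,0,-4],
    [0,0,-4],
    [0,0,0]
  ],
  "twist": [-3,-3,0,0,0,0,0]
}}

```text
clock: 18.55
position: [0.44, 0.0322, 0.4399]
tool_rot: [3.14, -0.006, 0.286]
force: [-0.4, 0.5, -2.0]
grip_width: 0.0257
finger_force: 46.4
```

```bash
python3 - <<'E'
from h import *
np.set_printoptions(precision=2,suppress=True,linewidth=200)
b=grab('top');a=grab('scene');yaw=.285;c=np.array([.4713,-.4242])
def rect(f,z):
    src=[];dst=[]
    for x,y in ((-40,-40),(80,-40),(80,40),(-40,40)):
        w=c+np.array([[np.cos(yaw),-np.sin(yaw)],[np.sin(yaw),np.cos(yaw)]])@[x/1000,y/1000]
        src.append(proj(f,(*w,z)));dst.append((y+40,80-x))
    H=cv2.getPerspectiveTransform(np.float32(src),np.float32(dst))
    return cv2.warpPerspective(f['img'],H,(81,121),flags=cv2.INTER_CUBIC).astype(float)
for n,f in (('top',b),('scene',a)):
    I=rect(f,.125); B=I[...,2]-I[...,0]
    # rows index 80-x, columns y+40 (col grows +y)
    print(n,'y profile, x -14..-4'); p=B[84:94].mean(0); print(p[::2].astype(int))
    print('x profile right prong(y -17..-12), left(12..17), mid(-4..4)')
    for s in ((23,28),(52,57),(36,44)): print(B[:,s[0]:s[1]].mean(1)[40:121:2].astype(int))
I=rect(b,.133);B=I[...,2]-I[...,0];print('lip row y prof',B[95:101].mean(0)[::2].astype(int))
I=rect(b,.012);print('foot y prof (x -30)',I[105:115].mean((0,2))[::3].astype(int))
print(monitor.observe()['position'])
E
```

```text
top y profile, x -14..-4
[  6   4   4   5   5   4   0  10  27  93 159 173 165 178 133  56  10   1   0  -1  -9 -17 -14  25  88 141 174 169 176 159  71  -7  -9 -10  -8 -11 -13 -13  -8   1   5]
x profile right prong(y -17..-12), left(12..17), mid(-4..4)
[  2   3   3   2   3   2   1   2   9  41 102 154 160 165 164 168 171 172 171 171 172 172 172 173 174 170 162 165 157 103  40  13  -1   3   3   3   3   3   2   2   3]
[ -6  -5  -5  -3  -3  -1  -3 -22  10  82 141 161 170 166 165 167 170 173 175 174 173 174 175 174 175 175 167 159 160 110  42   9   3   2   3   3   3   3   3   3   3]
[169 170 169 170 170 169 169 168 168 167 167 167 167 170 178 120  41   5   0   0   0  -2  -6  -7  -7  -7 -10 -10  -8  -8  -9  -6  -6 -10  -9  -6  -8 -11 -14  -9   0]
scene y profile, x -14..-4
[-71 -59 -67 -78 -82 -75 -67 -52 -30   5  58 108 142 151 147 136  97  51  21  15  12  12  14  16  26  60 109 140 153 152 137 107  60  21   7   7   8   8   9   7   6]
x profile right prong(y -17..-12), left(12..17), mid(-4..4)
[ 25  14   9   7   5   3   8  20  35  59  85 108 133 147 155 164 166 165 164 160 156 158 158 154 150 141 129 119 110 106 103  98  96  85  72  52  20 -10 -41 -66 -79]
[ 31  31  33  33  31  33  37  44  62  82 104 128 145 156 166 167 166 167 167 165 166 165 159 151 140 127 117 106 100  97  94  95  95  90  85  72  56  39  24  16  11]
[167 170 169 168 168 168 168 168 169 170 170 170 170 170 167 165 159 146 131 112  86  65  42  24  13   4   0  -1  -2  -1   0   0   0   0   0   0   0   0   0   0   0]
lip row y prof [  5   5   5   5   5   4   4  -2  27  80 123 139 141 135 136  91  34   6   0   0  -3 -10 -22  -8  59 120 126 136 139 135 104  49   8   5  -5 -12 -14 -14 -14  -6   2]
foot y prof (x -30) [219 246 239 239 239 237 237 237 237 237 240 240 240 241 241 241 236 239 239 235 241 241 240 240 240 241 244]
[0.44 0.03 0.44]
```

Call:
{"name": "move_arm", "arguments": {
  "gripper": [0.1,0.1,0.1,0.1,0.1,0.1,0.1,0.1],
  "linear": [
    [-0.5,2,0],
    [-0.9,4.06,0],
    [-0.9,4.06,0],
    [-0.9,4.06,0],
    [-0.9,4.06,0],
    [-0.9,4.06,0],
    [-0.9,4.06,0],
    [-0.9,4.06,0]
  ],
  "twist": [0,0,0,0,0,0,0,0]
}}

```text
clock: 19.45
position: [0.4588, -0.2808, 0.4342]
tool_rot: [-3.14, 0.002, 0.286]
force: [1.1, 0.9, -0.6]
grip_width: 0.0259
finger_force: 46.3
```

Call:
{"name": "move_arm", "arguments": {
  "gripper": [0.1,0.1,0.1,0.1,0.1,0.1,0.1,0.1],
  "linear": [
    [-0.9,4.06,0],
    [-0.9,4.06,0],
    [-0.9,4.06,0],
    [-0.4,2,0],
    [0,0,3],
    [0,0,3],
    [0,0,3],
    [0,0,0]
  ],
  "twist": [0,0,0,0,0,0,0,0]
}}

```text
clock: 20.25
position: [0.468, -0.4229, 0.3407]
tool_rot: [-3.135, 0.005, 0.286]
force: [-0.6, 0.0, -0.6]
grip_width: 0.0259
finger_force: 46.3
```

Call:
{"name": "move_arm", "arguments": {
  "gripper": [0.1,0.1,0.1,0.1],
  "linear": [
    [0.2,0.15,1.5],
    [0,0,1.5],
    [0,0,0],
    [0,0,0]
  ],
  "twist": [0,0,0,0]
}}

```text
clock: 20.65
position: [0.4722, -0.425, 0.3166]
tool_rot: [3.141, -0.0, 0.286]
force: [0.2, 0.3, -0.7]
grip_width: 0.0256
finger_force: 46.2
```

```bash
cat > d.py <<'E'
from h import *
old=load('scene')['img'] if not __import__('os').path.exists('/tmp/bg.npy') else np.load('/tmp/bg.npy')
np.save('/tmp/bg.npy',old)
f=viewer.grab_frame('scene');a=dict(f);a['rotation']=Rotation.from_euler('xyz',f['rotation']).as_matrix()
s=monitor.observe();print(s['position'],s['tool_rot'][2],s['force'])
p=s['position']
for z in (.13,.15,.2,.25): print(z,proj(a,(p[0],p[1],z)))
h=cv2.cvtColor(a['img'],cv2.COLOR_RGB2HSV)
d=np.abs(a['img'].astype(int)-old).sum(2)
for y in range(205,290): print(y,''.join('B' if 100<h[y,x,0]<125 and h[y,x,1]>130 else 'R' if (h[y,x,0]<8 or h[y,x,0]>172) and h[y,x,1]>130 else '.' if d[y,x]<40 else format(int(a['img'][y,x].mean())//16,'x') for x in range(348,400)))
E
python3 d.py
```

```text
[ 0.47229224 -0.42512697  0.31682201] 0.2861950419223467 [ 0.14616632 -0.36175688 -1.42873406]
0.13 [373.28934208 258.56476865]
0.15 [374.07355456 252.09763013]
0.2 [376.08439781 235.51487719]
0.25 [378.17033641 218.31283797]
205 ...........................889999999976.............
206 ...........................89999999987..............
207 ..........................889999999986..............
208 ..........................789999999986..............
209 ..........................78999999998...............
210 ..........................77889999987...............
211 .........................778888888876...............
212 .........................788888888887...............
213 .........................788999999998...............
214 ..........................78999999987...............
215 ...........................7899988776...............
216 ...........................6899986..................
217 ...........................6899986..................
218 ............................899986..................
219 ..........................a88.998...................
220 ...............
[... 3270 characters left out ...]
RRRRR...RRRRRRR.
278 .............................RRRRRRRRRRRRRRRRRRRRRRR
279 ..............................4.RRRRRRRRRRRRRRRRRRRR
280 ............ccbbb.................RRRRRRRRRRRRRRRRRR
281 ..........dddcccca8..................RRRRRRRRRRRRRRR
282 .......acdddcdddc9.............98......RRRRRRRRRRRRR
283 .......acdddccdcb8............cccbb.......RRRRRRRRRR
284 .......bcdddddccb8...........ddddd..........RRRRRRRR
285 .......bcdccdcddca75..........d..d.c.....54...RRRRRR
286 ......9ccdcdcdddcca755.........dd..c.............RRR
287 ......9ccccccdccccb866......cdd...d.........5..4...R
288 ......9bcddccccbaa9.....79aaabcd..db8........5......
289 .....7accccccba8887.....778889bcdddb................
```

```bash
python3 - <<'E'
from h import *
a=load('scene');yaw=.286;R=np.array([[np.cos(yaw),-np.sin(yaw)],[np.sin(yaw),np.cos(yaw)]])
P=lambda x,y,z,o=(0,0):proj(a,(*(np.array([.4723,-.4251])+R@(np.array([x,y])+o)),z))
for o in ((0,0),(0,.001),(.001,0)):
  print(o,'lip front bottom L/R',P(-.0195,.021,.125,o),P(-.0195,-.021,.125,o),'inner',P(-.0195,.0085,.125,o),P(-.0195,-.0085,.125,o),'topL/R',P(-.0195,.021,.133,o),P(-.0195,-.021,.133,o), 'slot end',P(.009,0,.125,o),'col',P(.062,0,.13,o))
E
```

```text
(0, 0) lip front bottom L/R [364.59875184 262.61501244] [380.64728641 265.04983527] inner [369.34498793 263.33509339] [375.84071354 264.32060025] topL/R [364.88889789 260.02652491] [380.98694135 262.44500976] slot end [373.31185362 258.51024668] col [374.76382425 247.69211746]
(0, 0.001) lip front bottom L/R [364.22014531 262.55757169] [380.26180971 264.9913522 ] inner [368.96435603 263.27734536] [375.45730096 264.26243035] topL/R [364.50913354 259.96947112] [380.60026561 262.38691764] slot end [372.93832928 258.45471234] col [374.40448346 247.64091092]
(0.001, 0) lip front bottom L/R [364.63109649 262.42612843] [380.66683276 264.85726043] inner [369.37357197 263.14512154] [375.86411758 264.12913455] topL/R [364.92110088 259.83919304] [381.0062669  262.25400371] slot end [373.33669369 258.32806326] col [374.7865945  247.52524351]
```

```bash
cat > e.py <<'E'
from h import *
bg=np.load('/tmp/bg.npy').astype(float)
f=viewer.grab_frame('scene');a=dict(f);a['rotation']=Rotation.from_euler('xyz',f['rotation']).as_matrix()
I=a['img'].astype(float);s=monitor.observe();p=s['position'];print(p,s['tool_rot'][2],s['force'])
def edges(v,x0):
    m=v.max()/2;r=[]
    for i in range(len(v)-1):
        if (v[i]-m)*(v[i+1]-m)<0: r.append(round(x0+i+(m-v[i])/(v[i+1]-v[i]),2))
    return r
for y in (262,263,264): print('fork',y,edges(bg[y,358:388,2]-bg[y,358:388,0],358))
d=np.abs(I-bg).sum(2)
zs=np.linspace(.1,.34,500);pr=np.array([proj(a,(p[0],p[1],z)) for z in zs])
for y in list(range(196,214,3))+list(range(222,237,2)):
    e=edges(d[y,362:396],362); print('pip',y,e,'pred',round(np.interp(-y,-pr[::-1,1][::-1],pr[::-1,0][::-1]),2))
E
python3 e.py
```

```text
[ 0.47232906 -0.42510428  0.316839  ] 0.2861740197294753 [-0.17371378  0.36945114 -1.42166265]
fork 262 [np.float64(363.88), np.float64(367.68), np.float64(375.08), np.float64(379.76)]
fork 263 [np.float64(363.65), np.float64(367.52), np.float64(375.39), np.float64(379.86)]
fork 264 [np.float64(363.38), np.float64(367.64), np.float64(375.31), np.float64(379.63)]
pip 196 [np.float64(381.51), np.float64(386.45)] pred 380.87
pip 199 [np.float64(380.86), np.float64(385.71)] pred 380.51
pip 202 [np.float64(380.77), np.float64(385.44)] pred 380.14
pip 205 [np.float64(375.74), np.float64(376.43), np.float64(378.85), np.float64(385.27)] pred 379.78
pip 208 [np.float64(374.45), np.float64(377.46), np.float64(378.11), np.float64(384.38)] pred 379.42
pip 211 [np.float64(373.36), np.float64(383.83)] pred 379.05
pip 222 [np.float64(374.36), np.float64(378.77)] pred 377.72
pip 224 [np.float64(374.49), np.float64(378.96)] pred 377.48
pip 226 [np.float64(374.5), np.float64(378.08)] pred 377.23
pip 228 [np.float64(374.58), np.float64(378.3)] pred 376.99
pip 230 [np.float64(374.44), np.float64(378.26)] pred 376.75
pip 232 [np.float64(374.16), np.float64(377.51)] pred 376.51
pip 234 [np.float64(374.09), np.float64(377.46)] pred 376.26
pip 236 [np.float64(373.85), np.float64(376.68)] pred 376.02
```

Call:
{"name": "move_arm", "arguments": {
  "gripper": [0.1,0.1,0.1,0.1,0.1,0.1],
  "linear": [
    [0,-0.12,0],
    [0,0,1],
    [0,0,1],
    [0,0,1],
    [0,0,1],
    [0,0,0]
  ],
  "twist": [0,0,0,0,0,0]
}}

```text
clock: 21.35
position: [0.471, -0.4234, 0.2737]
tool_rot: [-3.139, 0.001, 0.286]
force: [-0.1, 0.1, -1.3]
grip_width: 0.0258
finger_force: 46.3
```

Call:
{"name": "move_arm", "arguments": {
  "gripper": [0.1,0.1,0.1,0.1,0.1],
  "linear": [
    [0,0,1],
    [0,0,1],
    [0,0,1],
    [0,0,1],
    [0,0,0]
  ],
  "twist": [0,0,0,0,0]
}}

```text
clock: 21.85
position: [0.4711, -0.4234, 0.2339]
tool_rot: [-3.14, 0.001, 0.286]
force: [0.1, -0.5, -1.2]
grip_width: 0.0254
finger_force: 46.3
```

Call:
{"name": "move_arm", "arguments": {
  "gripper": [0.1,0.1,0.1,0.1],
  "linear": [
    [0,0,1.2],
    [0,0,1.2],
    [0,0,0.8],
    [0,0,0]
  ],
  "twist": [0,0,0,0]
}}

```text
clock: 22.25
position: [0.4711, -0.4234, 0.2021]
tool_rot: [-3.14, 0.001, 0.286]
force: [0.0, -0.2, -1.1]
grip_width: 0.0259
finger_force: 46.3
```

```bash
python3 e.py; python3 d.py | sed -n '5,$p' | sed -n '15,66p'
```

```text
[ 0.47144856 -0.42362799  0.20298723] 0.28616932467677714 [ 0.32561558  0.54688279 -2.22883631]
fork 262 [np.float64(363.88), np.float64(367.68), np.float64(375.08), np.float64(379.76)]
fork 263 [np.float64(363.65), np.float64(367.52), np.float64(375.39), np.float64(379.86)]
fork 264 [np.float64(363.38), np.float64(367.64), np.float64(375.31), np.float64(379.63)]
pip 196 [np.float64(362.96), np.float64(370.72), np.float64(381.91)] pred 380.19
pip 199 [np.float64(364.57), np.float64(370.72), np.float64(375.11), np.float64(384.77), np.float64(387.5)] pred 379.83
pip 202 [np.float64(365.98), np.float64(369.56), np.float64(373.6), np.float64(386.1), np.float64(387.19)] pred 379.46
pip 205 [np.float64(372.4)] pred 379.1
pip 208 [np.float64(365.73), np.float64(372.59)] pred 378.74
pip 211 [np.float64(367.53), np.float64(370.49), np.float64(385.81), np.float64(386.25), np.float64(387.43), np.float64(389.12)] pred 378.38
pip 222 [np.float64(370.76), np.float64(373.84), np.float64(376.86), np.float64(379.67), np.float64(386.93)] pred 377.05
pip 224 [np.float64(380.16), np.float64(384.31)] pre
[... 2758 characters left out ...]
............RRRR
258 ................5BBBB6899986BB545.RR.....R......RRRR
259 ................5BBBB6899986BBBB56.......R......RRRR
260 ................5BBBB6788875BBBB5......RRR.....RRRRR
261 ................BBBBB6788875BBBB5.....RRRRR....RRRRR
262 ................BBBB..8999..BBBB5....R.......RRRRRR.
263 ................BBBB..899...BBBB5...RR.......RRRRRR.
264 ................BBBB..89....BBBB.............RRRRRR.
265 .................BBB..89....BBB.........RR....RRRRRR
266 ......................89....BBB..R.......RRRR.RRRRRR
267 ......................89.........RR.....R.....RRRRR.
268 ......................99................R.....RRRRR.
269 ......................99.....RRR......RRR.....RRRRRR
```

Call:
{"name": "move_arm", "arguments": {
  "gripper": [0.1,0.1,0.1,0.1],
  "linear": [
    [0,0,0.8],
    [0,0,0.6],
    [0,0,0.4],
    [0,0,0]
  ],
  "twist": [0,0,0,0]
}}

```text
clock: 22.75
position: [0.4714, -0.4236, 0.1849]
tool_rot: [-3.141, 0.001, 0.286]
force: [0.6, -0.0, 0.1]
grip_width: 0.0257
finger_force: 46.3
```

Call:
{"name": "move_arm", "arguments": {
  "gripper": [0.1,0.1,0.1],
  "linear": [
    [0,0,0.3],
    [0,0,0.2],
    [0,0,0]
  ],
  "twist": [0,0,0]
}}

```text
clock: 23.05
position: [0.4716, -0.4237, 0.1804]
tool_rot: [-3.141, 0.0, 0.286]
force: [0.8, 0.4, -1.6]
grip_width: 0.0257
finger_force: 46.3
```

Call:
{"name": "move_arm", "arguments": {
  "gripper": [0.1,0.1,0.1],
  "linear": [
    [0,0,0.15],
    [0,0,0.15],
    [0,0,0]
  ],
  "twist": [0,0,0]
}}

```text
clock: 23.35
position: [0.4715, -0.4237, 0.1774]
tool_rot: [-3.141, 0.0, 0.286]
force: [0.1, -0.8, -1.6]
grip_width: 0.0258
finger_force: 46.3
```

Call:
{"name": "move_arm", "arguments": {
  "gripper": [0.1,0.1,0.1],
  "linear": [
    [0,0,0.15],
    [0,0,0.1],
    [0,0,0]
  ],
  "twist": [0,0,0]
}}

```text
clock: 23.65
position: [0.4724, -0.4239, 0.177]
tool_rot: [3.14, -0.002, 0.286]
force: [-4.0, 4.5, 22.2]
grip_width: 0.0255
finger_force: 49.1
```

Call:
{"name": "move_arm", "arguments": {
  "gripper": [0.1,0.1,0.35,0.5,0.8,1,1,1],
  "linear": [
    [0,0,-0.15],
    [0,0,0],
    [0,0,0],
    [0,0,0],
    [0,0,0],
    [0,0,0],
    [0,0,0],
    [0,0,0]
  ],
  "twist": [0,0,0,0,0,0,0,0],
  "squeeze": 20
}}

```text
clock: 24.45
position: [0.4716, -0.4238, 0.1766]
tool_rot: [-3.142, -0.0, 0.286]
force: [0.4, 0.9, 1.0]
grip_width: 0.0852
finger_force: 0.0
```

```bash
python3 d.py | sed -n '5,$p' | sed -n '14,68p'
```

```text
217 .......7435.54.................................42222
218 .......644...4.............655.................43322
219 ........34.6..............a64456...............4..32
220 ........3466..............95RR58................6.42
221 ........3.66.............b7RRRR8a...............7642
222 .......43.76.............b7RRRR9................7632
223 .......43576.............a75RR7a...............6..32
224 ........4.7.5.............75R68a.bb...........976534
225 ..........7................5R6...9a...........976548
226 ..........7................5R5...............c866459
227 ...........................5R5..788..........b76645a
228 ........................7766R6767886.........966645a
229 .......................788877787888..........767647b
230 ......................7889999988887.............657.
231 ......................789999999998.............6....
232 ......................7889999a9998.............6....
233 .......................889999a9997..................
234 .......................88999999987..................
235 ......................8.9999999987..................
236 .............
[... 1334 characters left out ...]
.....R......RRRR
260 ................5B568999999988755......RRR.....RRRRR
261 ................BBB57999999988655.....RRRRR....RRRRR
262 ................BBBB68899998665B5....RR..R..RRRRRRR.
263 ................BBBB.7899987BBBB5...RR.......RRRRRR.
264 ................BBBB..8999..BBBB.............RRRRRR.
265 .................BBB..8999..BBB.........RR.R..RRRRRR
266 ......................8999..BBB..R.......RRRR.RRRRRR
267 ......................899........RR...........RRRRR.
268 .......................9................R.....RRRRR.
269 .......................9.....RRR......RRR.....RRRRR.
270 ......................99.....RRR.....RRRR.....RRRRRR
271 .......................9.....R......R..RR....RRRRR..
```

Call:
{"name": "move_arm", "arguments": {
  "gripper": [1,1,1,1,1,1,1,1],
  "linear": [
    [0,0,-1],
    [0,0,-3],
    [0,0,-4],
    [0,0,-4],
    [0,0,-4],
    [0,0,-4],
    [0,0,0],
    [0,0,0]
  ],
  "twist": [0,0,0,0,0,0,0,0]
}}

```text
clock: 25.3
position: [0.4718, -0.4238, 0.3779]
tool_rot: [3.14, -0.001, 0.286]
force: [0.2, -0.4, 0.1]
grip_width: 0.0855
finger_force: 0.0
```

```bash
python3 d.py | sed -n '1p;5,$p' | sed -n '1p;12,68p'; python3 - <<'E'
from h import *
a=grab('scene');b=grab('top')
h=cv2.cvtColor(a['img'],cv2.COLOR_RGB2HSV);r=((h[...,0]<8)|(h[...,0]>174))&(h[...,1]>130)&(h[...,2]>60)
ys,xs=np.nonzero(r[145:180,245:275]);print('knob S rows',ys.min()+145,ys.max()+145,'x',xs.mean()+245)
s0=cv2.imread('pics/s0.png')[...,::-1].astype(int);d=np.abs(a['img']-s0).sum(2)
for n,(x0,y0,x1,y1) in dict(timer=(398,315,430,340),taken=(292,200,335,290),calc=(158,233,190,255),tape=(165,212,195,236)).items(): print(n,(d[y0:y1,x0:x1]>90).mean())
E
```

```text
[ 0.47145029 -0.42360467  0.37666826] 0.2862231055461566 [-0.34627152 -0.9421521  -0.61844152]
214 ....................................................
215 ....................................................
216 ....................................................
217 ....................................................
218 ...........................655......................
219 ..........................a64456....................
220 .........................b95RR57....................
221 .........................b7RRRR8a...................
222 .........................b7RRRR9b...................
223 .........................97RRR7a....................
224 ..........................65R68a.bb.................
225 ...........................5R6..999.................
226 ...........................5R5......................
227 ...........................5R5..788.................
228 ........................776656667886................
229 .......................778777777887.................
230 .......................788998888887.................
231 ......................7889999999
[... 1636 characters left out ...]
.5B5689999998887556.....RRR.....RRRRR
261 ................BBB57999999888655.....RRRRR....RRRRR
262 ................BBBB68899997665B55....R..R..RRRRRRR.
263 ................BBBB.7899.8.BBBB5...RR......RRRRRRR.
264 ................BBBB..8999..BBBB.............RRRRRR.
265 ................BBBB..899...BBB.........RR.R..RRRRRR
266 ......................899...BBB..R.......RRRR.RRRRRR
267 ......................899........RR...........RRRRR.
268 ........................................R.....RRRRR.
269 .............................RRR......RRR.....RRRRR.
270 .............................RRR.....RRRR.....RRRRRR
knob S rows 157 166 x 260.1694915254237
timer 0.0
taken 0.0
calc 0.1377840909090909
tape 0.0
```

```bash
python3 - <<'E'
from h import *
b=load('top');t0=cv2.imread('pics/t0.png')[...,::-1].astype(int);d=np.abs(b['img']-t0).sum(2)
for n,(x0,y0,x1,y1) in dict(calc=(160,203,194,240),tape=(158,172,190,200),timer=(384,270,406,294),taken=(300,212,332,252)).items(): print(n,(d[y0:y1,x0:x1]>90).mean())
print(bot.job_done())
E
```

```text
calc 0.0
tape 0.0
timer 0.0
taken 0.0
the job is handed in; nothing more can be done
None
```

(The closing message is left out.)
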